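# Find the high spot of a handwheel with a dial indicator

### The arm

A 6-joint arm with a two-finger parallel gripper is mounted at the origin on the work surface. World frame = base frame: x ahead of the robot, y to its left, z up, the work surface at z = 0. Lengths are in mm, angles in degrees, forces in N, time in s.
With the tool pointing down it reaches from about 300 to 850 mm from the base axis. Payload 4.2 kg.
Tool frame: the origin (TCP) lies at the very end of the fingers, on their centre line; the grasp point (between the pads) lies env.grip_point_offset behind it (env.grip_point_offset is the distance from the TCP to the grasp point, in mm); z points along the fingers, y is the direction in which the jaws open and shut (so a half turn about z gives the same grasp; the last joint's range is limited). The gripper opens to 91 mm and grips with 3 to 60 N. Pads are 32 mm wide; open, the fingers measure 118 mm over their backs; the gripper's body (76 mm by 178 mm) begins 60 mm behind the grasp point.
Start: joints at [70.989, 18.312, 89.639, -0, 72.044, -1.146], TCP at [176.397, 547.291, 213.976] pointing down, gripper open.
Joint ranges: [-177.97, 177.97], [-48.28, 115.42], [12.27, 149.76], [-77.06, 257.06], [2.81, 150.46], [-146.56, 146.56]. Speed limits (degrees/s): [147.25, 147.25, 180, 180, 180, 180].

### API

Orientations are given as [roll, pitch, yaw] about the fixed x, y, z axes, in that order (R = Rz(yaw) Ry(pitch) Rx(roll)).
In Python, from workcell import env, grab_frame, camera_params gives the robot as it stands. The module is installed in compiled form; this text tells all that it offers.
- The arm moves only by the shell command python3 -m creep 'ROWS' [OPENING] [FORCE]. ROWS is a JSON object of lists of equal length, an entry for each row: "offset": the shift along the tool's x, y, z in m, a list of three; "rotation": the turn, a rotation vector about the tool's x, y, z in degrees, a list of three. A call has 1 to 5 rows; each row shifts and turns the commanded pose from where the row before left it, along the tool's axes as they then stand; what a row does not reach is not made up. A row lasts 1/8 s, in which the tool goes at most 62.5 mm and 10.7 degrees, less where a joint would pass 70% of its speed; a pose out of reach is approached as far as the arm can. A call is refused whole if a number of a shift passes 0.0625 or a number of a turn 10.7, either way. A call with a gripper value outside its range is refused whole. OPENING is the closure, from 0 (fully open) to 1 (shut), set as the call begins (- or left out, the last holds). The fingers move at their own pace and stop on an object; FORCE is the grip in N (left out, the last holds). Time passes only in rows, so rows that do not move let the fingers close. It gives the time, the measured TCP pose, the force and the opening at its end, in the units of the state.
- env.state(): the state, without advancing time (a new reading comes with each control period).
- grab_frame(name): name is "scene" or "top"; returns the picture (420x560x3 uint8, red, green, blue); there is no depth.
- camera_params(name): a dict with "mtx" (3x3 intrinsics, pixels), "R" (3x3) and "t" (3): a world point X has camera coordinates R X + t. Camera axes: x right, y down, z forward; pixel columns grow to the right and rows downward; lengths in mm; the calibration is good to about 2 mm. A picture is of the moment at which its call begins. camera_params takes no time and is no camera call.
- env.job_done(): hands the job in, once; it reports no verdict.
The state is a dict: "time_s": time; "qpos": joint angles; "qvel": joint speeds; "effort": joint torques, N m; "ee_pos": TCP position; "ee_rot": TCP orientation; "force": force on the tool from outside, world axes, zero at the start; "torque": the same for the moment, N m; "gripper_width": finger opening in mm.
Only numpy, scipy, OpenCV 4.12 (cv2) and the standard library are available. Lean on these libraries where they do the work, as an engineer would, in place of code of your own. Each camera call takes 0.05 s, during which the arm holds its last target.

### The job

Check this handwheel for run-out: slide the dial indicator up on its base block until the plunger points straight at the wheel's centre and the rim has pressed it in by about half a turn of the needle, and let go of it. Then crank the wheel round under the plunger to find the high spot of its rim, and leave the wheel at rest with the high spot at the plunger, needle at its highest reading, ready to be marked. Go gently with the indicator: never knock it or drive its plunger to the end of its travel, and leave the jar, the spanner and the brush alone.

Things in the scene. Friction and masses are not known exactly. Their poses are not given: they have to be found in the camera images.
- fixture: Ground steel plate, 240 x 480 x 12 mm, fixed, its top 12 mm above the bench; the handwheel's upright arbor is bolted to it. Origin at bench height under the arbor's axis; z up, y along the plate towards the end where the indicator stands (the plate reaches 370 mm that way, 110 mm the other way, 120 mm to each side).
- wheel_axis (a point): Point on the wheel's vertical axis, 74 mm above the bench, level with mid-rim and plunger. Handwheel: plain aluminium disc, 160 mm dia., rim 64 to 84 mm above the bench, hub nut up to 109 mm. Rim is off the axis by about 2 mm (one high spot, sine-like, unrelated to the handle's place, not to be seen). Turns endlessly either way, light friction 0.06 N m, stays where left.
- handle: The wheel's black crank handle: upright, 23 mm in diameter, 68 mm long, from 101 to 169 mm above the bench. Origin at its middle, 135 mm above the bench, 60 mm from the wheel's axis; z up. It spins freely on its own pin, so it can be gripped from above and led round the axis, without turning the hand, for a whole turn and more.
- stand: Indicator's magnetic base, loose on the plate, magnet off, 0.7 to 1 kg with the dial: slides when pushed (3 to 8 N), stays put against the plunger's spring. Blue block 60 long (x), 50 wide (y), 50 mm high, to be gripped across its width from above; post on its middle up to 70 mm. Origin: centre of its underside; x along the plunger towards the tip, z up.
- dial: Dial gauge: round, 80 mm dia., 22 mm thick, white face upward with 12 marks (one per mm, longer at the quarters) and a red needle. Origin: centre of the face, 81 mm ahead (x) of the stand's origin, 73 mm above its underside; x towards the tip, z up. Delicate: not to be gripped or knocked.
- plunger_tip (a point): Centre of the 6 mm ball at the plunger's tip. With the plunger fully out it lies 157 mm ahead (x) of the stand's origin, 62 mm above the stand's underside; it slides back along x by up to 12 mm. Its spring pushes out with 0.7 N when fully out and 0.1 N more for each mm.
- needle (a joint): Reading of the dial's needle, rad: 0 with the plunger fully out (needle points along the plunger to the tip), growing clockwise seen from above as the plunger is pressed in, 0.5236 per mm: half a turn (3.14, pointing back at the post) at 6 mm, a whole turn (6.28) at the end of the 12 mm travel. A higher rim reads higher.
- marking_blue: Jar of blue marking-out fluid, 44 mm in diameter, 62 mm high, standing on the bench; origin at the centre of its underside. Leave it alone.
- spanner: Spanner, 160 mm long, lying on the bench along its x; origin under its middle. Leave it alone.
- brush: Bench brush, 170 mm long, lying on the bench along its x; origin under its middle. Leave it alone.

How it is judged:
By the outcome, as a careful person would: the job done as asked, in the order asked, and still so for the second after the job is handed in, with the robot touching nothing.
It also fails if it takes over 67 s, if anything falls off the work surface, if the arm or the gripper's body presses on something with over 40 N, if the wrist force passes 120 N, or if a joint passes its speed limit or range.

## Working session

There is one attempt and no reset: what is moved stays moved. The work goes in short steps, Python scripts to look and compute and a shell command to move; the robot and the scene stay as the last step left them, time stands still between calls to the robot, and variables do not carry over. Pictures are saved under pics/ and viewed, and the job is handed in when it is done.

```bash
mkdir -p pics; ls; python3 - <<'E'
from workcell import env, grab_frame, camera_params
import cv2
print(env.state(), env.grip_point_offset)
for n in("scene","top"):
    f=grab_frame(n); cv2.imwrite(f"pics/{n}0.png",f[:,:,::-1]); p=camera_params(n); print(n,p)
E
```

```text
pics
{'time_s': 0.0, 'qpos': array([ 7.09867851e+01,  1.83498000e+01,  8.97061461e+01, -4.76767243e-04,
        7.20435289e+01, -1.14665377e+00]), 'qvel': array([ 0.02359203,  0.05894363, -0.09223391,  0.01182709, -0.01751198,
       -0.06130642]), 'effort': array([-2.04938013e-03, -4.12467742e+01, -2.31966573e+01,  7.28021446e-02,
        4.57935117e-02, -1.47830319e-04]), 'ee_pos': array([176.25506489, 546.78967044, 213.14049759]), 'ee_rot': array([-1.79900536e+02, -1.53745142e-03,  1.62133585e+02]), 'force': array([ 0.41487364, -0.18657928,  0.29391826]), 'torque': array([-0.01629145, -0.02875844, -0.02352768]), 'gripper_width': 90.95732383025069} 18.8
scene {'mtx': array([[399.5760329 ,   0.        , 275.95440953],
       [  0.        , 399.5760329 , 212.20397489],
       [  0.        ,   0.        ,   1.        ]]), 'R': array([[ 0.43052592,  0.90256582, -0.00472998],
       [ 0.56777155, -0.27489465, -0.77593066],
       [-0.70162874,  0.33137272, -0.63080047]]), 't': array([-212.7520747 , -266.70581506, 1247.59346631])}
top {'mtx': array([[409.43849738,   0.        , 281.883193  ],
       [  0.        , 409.43849738, 212.56906494],
       [  0.        ,   0.        ,   1.        ]]), 'R': array([[-0.01581559, -0.9997581 ,  0.01528421],
       [-0.9981968 ,  0.01490195, -0.05814706],
       [ 0.05790523, -0.01617628, -0.99819102]]), 't': array([-53.45656412, 620.05934122, 844.48537718])}
```

View pics/scene0.png

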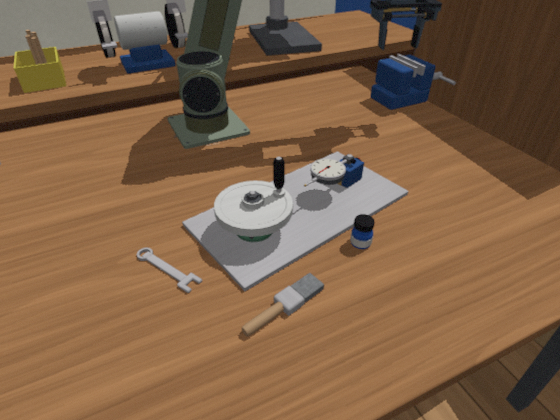

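View pics/top0.png

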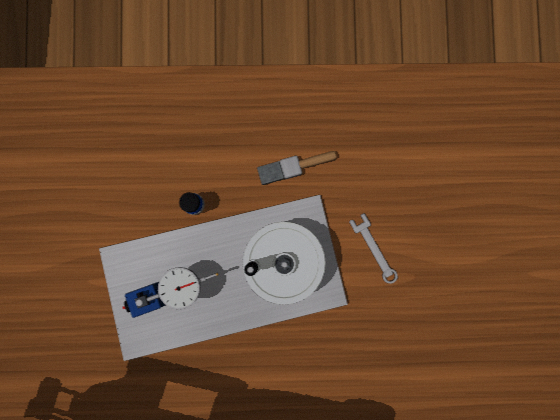

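```bash
python3 - <<'E'
import cv2
t=cv2.imread("pics/top0.png")
cv2.imwrite("pics/topz.png",cv2.resize(t[190:370,90:355],None,fx=3,fy=3,interpolation=cv2.INTER_CUBIC))
s=cv2.imread("pics/scene0.png")
cv2.imwrite("pics/scz.png",cv2.resize(s[130:280,180:415],None,fx=3.4,fy=3.4,interpolation=cv2.INTER_CUBIC))
E
```

```text
(no output)
```

View pics/topz.png

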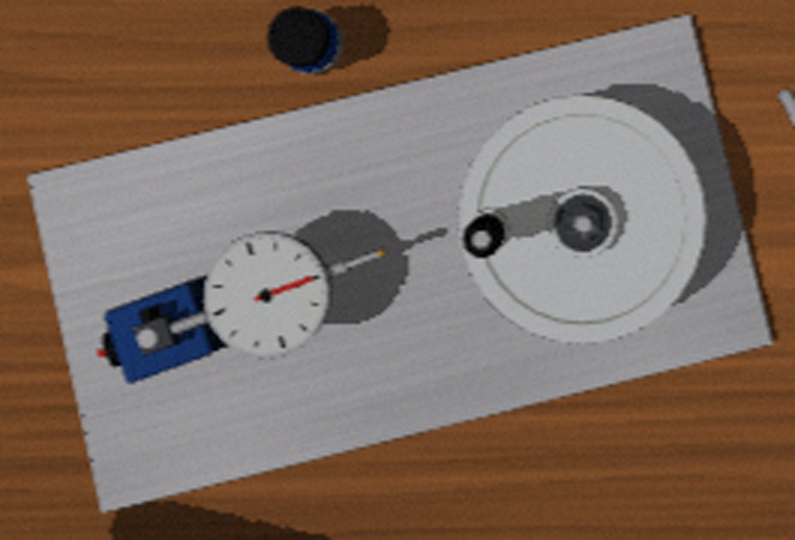

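View pics/scz.png

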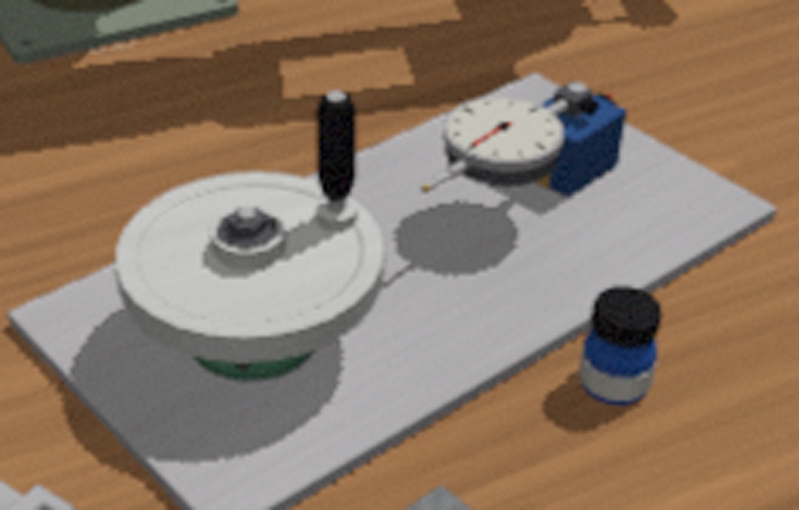

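```bash
cat > h.py <<'E'
import numpy as np
from workcell import camera_params
P={n:camera_params(n) for n in("scene","top")}
def back(n,u,v,z):
    p=P[n]; d=p["R"].T@np.linalg.solve(p["mtx"],[u,v,1.]); c=-p["R"].T@p["t"]
    return c+d*(z-c[2])/d[2]
def proj(n,X):
    p=P[n]; q=p["mtx"]@(p["R"]@np.array(X,float)+p["t"]); return q[:2]/q[2]
def zt(u,v,z): return back("top",90+(u-1)/3,190+(v-1)/3,z)
def zs(u,v,z): return back("scene",180+(u-1.2)/3.4,130+(v-1.2)/3.4,z)
E
python3 - <<'E'
from h import *
np.set_printoptions(precision=1,suppress=True)
C=[zt(u,v,12) for u,v in((690,15),(773,341),(103,511),(28,175))]
for c in C: print("corner",c)
for i in range(4): print(np.linalg.norm(C[i]-C[(i+1)%4]))
print("corners scene",zs(775,210,12),zs(10,316,12),zs(537,73,12))
e=(C[3]-C[0]+C[2]-C[1]); e/=np.linalg.norm(e); mid=(C[0]+C[1])/2; print("plate y dir",np.degrees(np.arctan2(e[1],e[0])), "axis",mid+110*e, (C[2]+C[3])/2-370*e)
print("hub",zt(583,223,109),"rim", zt(583,220,84), "handle",zt(482,236,169), zs(338,95,169))
print("hub sc",zs(246,213,109))
print("rim extents", zt(458,220,84),zt(706,220,84),zt(583,95,84),zt(583,343,84))
print("dial",zt(266,294,85),"sc",zs(504,127,85))
print("post",zt(150,338,82), "tip", zt(381,253,74), zs(425,188,74))
print("stand corners",zt(106,312,62),zt(128,383,62))
E
```

```text
corner [ 656.6 -144.2   12. ]
corner [ 426.5 -197.6   12. ]
corner [319.1 268.2  12. ]
corner [550.8 321.9  12. ]
236.2144665610326
478.03831319842357
237.85628753632074
477.9569038849045
corners scene [553.9 321.2  12. ] [ 431.3 -195.8   12. ] [320.2 272.   12. ]
plate y dir 102.88244495526078 axis [517.  -63.7  12. ] [517.4 -65.6  12. ]
hub [517.4 -64.  109. ] rim [517.6 -64.5  84. ] handle [515.   -4.6 169. ] [512.1  -1.  169. ]
hub sc [518.2 -63.6 109. ]
rim extents [519.  16.  84.] [ 516.3 -143.9   84. ] [598.2 -65.8  84. ] [439.3 -63.2  84. ]
dial [474.1 138.9  85. ] sc [473.2 141.3  85. ]
post [447.2 213.5  82. ] tip [497.9  67.   74. ] [498.7  67.7  74. ]
stand corners [461.5 248.8  62. ] [415.3 234.2  62. ]
```

```bash
cat >> h.py <<'E'
import cv2
def edges_fit(n,img,X0,r,tol=4,N=120,lo=None):
    """refine centre (world x,y at X0 z) of horizontal circle radius r: radial max-gradient search + least squares"""
    g=cv2.GaussianBlur(cv2.cvtColor(img,cv2.COLOR_BGR2GRAY).astype(np.float32),(0,0),0.8)
    pts=[]
    for a in np.linspace(0,2*np.pi,N,endpoint=False):
        rr=np.arange(r-tol*2,r+tol*2,0.25); w=np.array([proj(n,[X0[0]+q*np.cos(a),X0[1]+q*np.sin(a),X0[2]]) for q in rr],np.float32)
        v=cv2.remap(g,w[:,0].reshape(1,-1),w[:,1].reshape(1,-1),cv2.INTER_CUBIC)[0]
        d=-np.gradient(v); i=d.argmax()
        if 0<i<len(rr)-1 and d[i]>1.5: pts.append((X0[0]+rr[i]*np.cos(a),X0[1]+rr[i]*np.sin(a)))
    pts=np.array(pts)
    from scipy.optimize import least_squares
    s=least_squares(lambda p:np.hypot(pts[:,0]-p[0],pts[:,1]-p[1])-p[2],[X0[0],X0[1],r],loss="soft_l1",f_scale=0.5)
    return s.x,len(pts),np.sqrt(np.mean(s.fun**2))
E
python3 - <<'E'
from h import *
np.set_printoptions(precision=2,suppress=True)
for n in("top","scene"):
    im=cv2.imread(f"pics/{n}0.png")
    for nm,X,r in(("rim",[517.5,-64.5,84],80),("dial",[474,140,85],40)):
        for tol in(5,3): 
            x=edges_fit(n,im,X,r,tol); X=[x[0][0],x[0][1],X[2]]
        print(n,nm,x)
E
```

```text
top rim (array([518.78, -63.99,  78.89]), 96, np.float64(0.6522765525667356))
top dial (array([473.47, 139.15,  38.73]), 89, np.float64(0.922900438066587))
scene rim (array([519.76, -62.68,  79.82]), 104, np.float64(1.3973647487547771))
scene dial (array([473.59, 140.77,  40.22]), 101, np.float64(1.6406350886249734))
```

```bash
cat >> h.py <<'E'
def ax(yaw):
    c,s=np.cos(np.radians(yaw)),np.sin(np.radians(yaw)); return np.array([[c,s,0],[s,-c,0],[0,0,-1.]])  # columns tool axes (symmetric)
def plan(p,yaw,goals):
    """goals: list of (x,y,z,yaw). prints rows tool offset(m), turn about tool z; assumes exact following of rounded"""
    p=np.array(p,float)
    for g in goals:
        o=np.round(ax(yaw).T@(np.array(g[:3])-p)/1000,4); t=round(yaw-g[3],1)
        print(o.tolist(),[0,0,t]); p=p+ax(yaw)@o*1000; yaw-=t
    print("end",p.round(2),yaw)
def lin(p,yaw,g,n):
    p=np.array(p,float); return [(*(p+(np.array(g[:3])-p)*k/n),yaw+(g[3]-yaw)*k/n) for k in range(1,n+1)]
E
python3 - <<'E'
from h import *
p=[176.4,547.3,214];print(plan(p,162.1,lin(p,162.1,(447,216.3,150,109.2),10)))
E
```

```text
[-0.0359, -0.0232, 0.0064] [0, 0, 5.3]
[-0.0379, -0.0197, 0.0064] [0, 0, 5.3]
[-0.0396, -0.0162, 0.0064] [0, 0, 5.3]
[-0.0409, -0.0125, 0.0064] [0, 0, 5.3]
[-0.0419, -0.0086, 0.0064] [0, 0, 5.2]
[-0.0425, -0.0048, 0.0064] [0, 0, 5.3]
[-0.0427, -0.0008, 0.0064] [0, 0, 5.3]
[-0.0427, 0.0031, 0.0064] [0, 0, 5.3]
[-0.0421, 0.007, 0.0064] [0, 0, 5.3]
[-0.0414, 0.0109, 0.0064] [0, 0, 5.3]
end [447.01 216.27 150.  ] 109.19999999999996
None
```

```bash
python3 -m creep '{"offset":[[-0.036,-0.023,0.006],[-0.038,-0.020,0.006],[-0.040,-0.016,0.006],[-0.041,-0.0125,0.006],[-0.042,-0.0085,0.006]],"rotation":[[0,0,5.3],[0,0,5.3],[0,0,5.3],[0,0,5.3],[0,0,5.3]]}' 0
```

```text
time_s: 0.72
ee_pos: [313.2, 380.3, 183.5]
ee_rot: [-180.0, 0.0, 135.5]
force: [0.5, -0.1, -0.2]
gripper_width: 91.6
```

```bash
python3 -m creep '{"offset":[[-0.0425,-0.005,0.006],[-0.0425,-0.001,0.006],[-0.0425,0.003,0.006],[-0.042,0.007,0.006],[-0.041,0.011,0.006]],"rotation":[[0,0,5.3],[0,0,5.3],[0,0,5.3],[0,0,5.3],[0,0,5.3]]}'; python3 -m creep '{"offset":[[0,0,0],[0,0,0]],"rotation":[[0,0,0],[0,0,0]]}'
python3 - <<'E'
from h import *
from workcell import grab_frame
for n in("top","scene"):
    f=grab_frame(n)[:,:,::-1]; cv2.imwrite(f"pics/{n}1.png",f)
t=cv2.imread("pics/top1.png");s=cv2.imread("pics/scene1.png")
cv2.imwrite("pics/both1.png",np.vstack([cv2.resize(t[190:370,90:355],(700,300)),cv2.resize(s[130:280,180:480],(700,300))]))
E
```

```text
time_s: 1.35
ee_pos: [447.5, 215.2, 153.5]
ee_rot: [-180.0, -0.0, 109.0]
force: [0.4, 0.4, 0.7]
gripper_width: 91.4
time_s: 1.6
ee_pos: [446.5, 216.6, 153.8]
ee_rot: [-180.0, -0.0, 109.1]
force: [-0.5, -0.0, -0.0]
gripper_width: 91.1
```

View pics/both1.png

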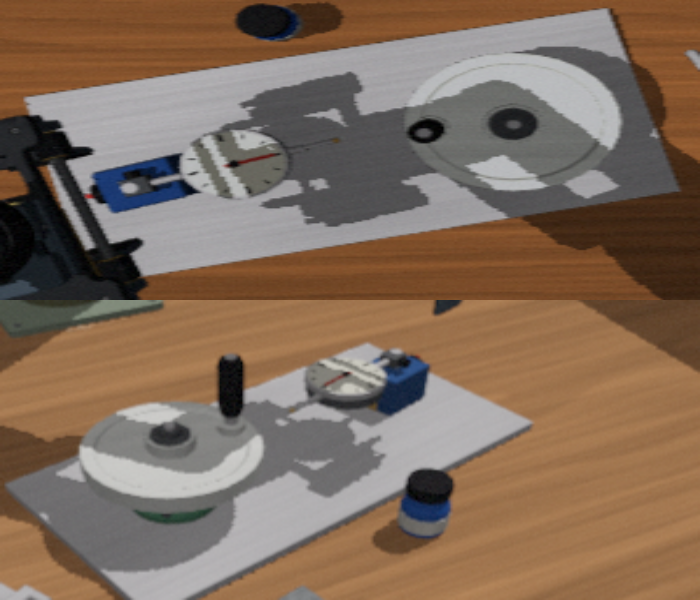

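```bash
python3 - <<'E'
from h import *
for s in(-45,0,45): print(proj("top",np.array([446.5,216.6,154])+ax(109.1)@[0,s,0]))
print(proj("top",[446.9,216.3,82]))
t=cv2.imread("pics/top1.png")
cv2.imwrite("pics/t1z.png",cv2.resize(t[230:370,60:260],None,fx=4,fy=4,interpolation=cv2.INTER_CUBIC))
E
```

```text
[132.52846923 334.01657486]
[124.15587524 309.39318586]
[115.83534451 284.92291234]
[138.18097669 302.49826699]
```

View pics/t1z.png

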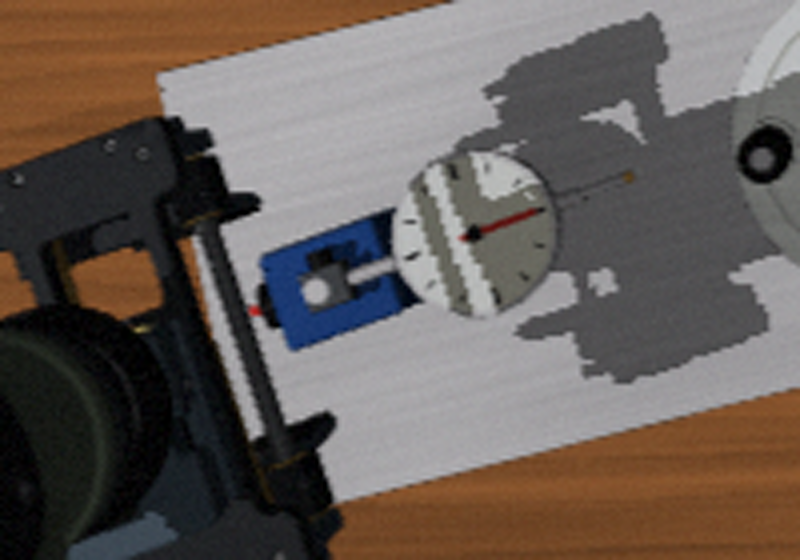

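```bash
python3 -m creep '{"offset":[[0,0,0.030],[0,0,0.030],[0,0,0.030],[0,0,0.020],[0,0,0.012]],"rotation":[[0,0,0],[0,0,0],[0,0,0],[0,0,0],[0,0,0]]}' - 15;python3 -m creep '{"offset":[[0,0,0.0],[0,0,0.0],[0,0,0]],"rotation":[[0,0,0],[0,0,0],[0,0,0]]}' 0.3
```

```text
time_s: 2.33
ee_pos: [446.1, 217.2, 31.2]
ee_rot: [-179.9, -0.0, 109.2]
force: [-0.9, -0.6, 0.1]
gripper_width: 91.6
time_s: 2.7
ee_pos: [447.5, 216.8, 32.8]
ee_rot: [179.9, -0.0, 109.1]
force: [-0.1, -0.1, 0.5]
gripper_width: 65.3
```

```bash
python3 -m creep '{"offset":[[0,0,0.0],[0,0,0.0]],"rotation":[[0,0,0],[0,0,0]]}' 0.42; python3 -m creep '{"offset":[[0,0,0.0],[0,0,0.0],[0,0,0]],"rotation":[[0,0,0],[0,0,0],[0,0,0]]}' 0.6
python3 - <<'E'
from h import *
from workcell import grab_frame
np.set_printoptions(precision=2,suppress=True)
for n in("top","scene"):
    f=grab_frame(n)[:,:,::-1]; cv2.imwrite(f"pics/{n}2.png",f); im=np.ascontiguousarray(f)
    x=edges_fit(n,im,[473.5,139.8,85],40,4); print(n,x)
t=cv2.imread("pics/top2.png");s=cv2.imread("pics/scene2.png")
cv2.imwrite("pics/both2.png",np.vstack([cv2.resize(t[210:360,70:330],(700,404)),cv2.resize(s[140:210,240:480],(680,198))[:, :].copy() if False else cv2.resize(s[140:208,240:480],(700,196))]))
E
```

```text
time_s: 2.95
ee_pos: [447.2, 216.5, 32.2]
ee_rot: [180.0, -0.0, 109.1]
force: [0.4, 0.3, 0.5]
gripper_width: 53.1
time_s: 3.32
ee_pos: [448.2, 217.0, 32.3]
ee_rot: [179.8, -0.0, 109.1]
force: [3.3, 1.4, 0.5]
gripper_width: 50.1
top (array([473.78, 139.32,  38.43]), 99, np.float64(0.793125322326347))
scene (array([472.1 , 137.4 ,  42.74]), 62, np.float64(1.8645220567395724))
```

View pics/both2.png

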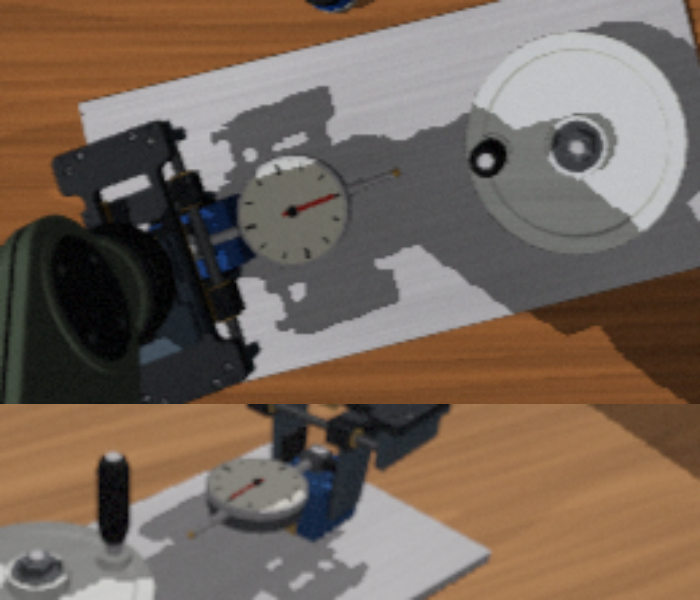

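```bash
python3 -m creep '{"offset":[[0,0,0.0],[0,0,0.0],[0,0,0],[-0.005,0,0],[-0.008,0,0]],"rotation":[[0,0,1.7],[0,0,1.7],[0,0,1.7],[0,0,0],[0,0,0]]}';python3 -m creep '{"offset":[[-0.008,0,0.0],[-0.008,0,0.0],[-0.008,0,0],[-0.005,0,0],[0,0,0]],"rotation":[[0,0,0],[0,0,0],[0,0,0],[0,0,0],[0,0,0]]}'
cat >> h.py <<'E'
def dialbase(img_top,X0): 
    X=list(X0)
    for _ in range(2):
        x=edges_fit("top",img_top,X,39,3); X=[x[0][0],x[0][1],85]
    return x
E
python3 - <<'E'
from h import *
from workcell import grab_frame,env
np.set_printoptions(precision=2,suppress=True)
for n in("top","scene"):
    f=grab_frame(n)[:,:,::-1]; cv2.imwrite(f"pics/{n}3.png",f)
print(env.state()["ee_pos"],env.state()["ee_rot"])
t=cv2.imread("pics/top3.png")
print(dialbase(t,[477,95,85]))
cv2.imwrite("pics/t3z.png",cv2.resize(t[220:340,110:310],None,fx=4,fy=4,interpolation=cv2.INTER_CUBIC))
E
```

```text
time_s: 4.05
ee_pos: [449.0, 206.2, 32.4]
ee_rot: [-180.0, -0.3, 103.8]
force: [0.9, 5.0, -2.5]
gripper_width: 50.0
time_s: 4.68
ee_pos: [455.7, 177.3, 32.3]
ee_rot: [-179.9, -0.2, 103.8]
force: [-1.4, 6.2, 6.5]
gripper_width: 50.1
[455.73 177.33  32.25] [-179.91   -0.2   103.84]
(array([474.37,  97.69,  38.27]), 89, np.float64(0.9473238368523665))
```

View pics/t3z.png

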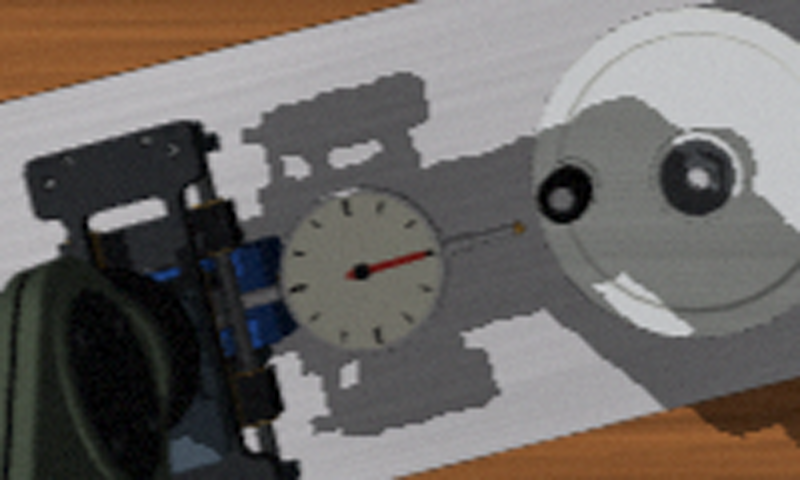

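```bash
python3 - <<'E'
from h import *
np.set_printoptions(precision=2,suppress=True)
z=lambda u,v,h: back("top",110+(u-1.5)/4,220+(v-1.5)/4,h)
tip=z(519,228,74);need=z(361,271,86);print(tip,need,np.linalg.norm((tip-need)[:2]))
# predicted
O=np.array([455.7,177.3]);a=np.radians(103.85-180);d=np.array([np.cos(a),np.sin(a)]);n=np.array([-d[1],d[0]])
for W in([517.4,-64],[518,-63.5]): print((np.array(W)-O)@d,(np.array(W)-O)@n, "tip",O+157*d,"dial",O+81*d)
for D in (np.array([474.4,97.7]),need[:2]):
  W=np.array([517.4,-64.]);print("cam lat",(W-D)@n,(W-tip[:2])@n,(W-tip[:2])@d)
E
```

```text
[492.02  22.82  74.  ] [474.03  97.52  86.  ] 76.8291877598713
249.0541814830258 2.143521826354375 tip [493.28  24.86] dial [475.09  98.66]
248.71234711250972 2.845767697210097 tip [493.28  24.86] dial [475.09  98.66]
cam lat 3.0419252507524597 3.855895620927636 90.37479223638894
cam lat 3.4415699189940256 3.855895620927636 90.37479223638894
```

```bash
python3 -m creep '{"offset":[[-0.002,0.001,0.0],[-0.002,0.001,0.0],[-0.002,0.001,0],[0,0,0]],"rotation":[[0,0,0],[0,0,0],[0,0,0],[0,0,0]]}'
cat >> h.py <<'E'
def needle(im,D,yaw,show=False):
    """top image needle reading: sample red-ness over rays in the face plane; yaw=stand yaw deg; returns reading rad"""
    f=im.astype(np.float32); red=f[:,:,2]-0.5*(f[:,:,0]+f[:,:,1])
    A=np.arange(0,360,0.5); rr=np.arange(8,32,1.0)
    W=np.array([[proj("top",[D[0]+r*np.cos(np.radians(a)),D[1]+r*np.sin(np.radians(a)),87]) for r in rr] for a in A],np.float32)
    v=cv2.remap(red,W[:,:,0],W[:,:,1],cv2.INTER_LINEAR).mean(1)
    w=np.clip(v-0.5*v.max(),0,None)
    k=v.argmax(); dd=(A-A[k]+180)%360-180; w[np.abs(dd)>20]=0
    a=A[k]+(w*dd).sum()/w.sum()
    return np.radians((yaw-a)%360), v.max()
def ntry(n):
    from workcell import grab_frame,env
    f=np.ascontiguousarray(grab_frame("top")[:,:,::-1]); cv2.imwrite(f"pics/top{n}.png",f); return f,env.state()
E
python3 - <<'E'
from h import *
np.set_printoptions(precision=2,suppress=True)
t0=cv2.imread("pics/top0.png");print(needle(t0,[473.6,139],-70.8),needle(cv2.imread("pics/top2.png"),[473.8,139.1],-70.9),needle(cv2.imread("pics/top3.png"),[474.2,97.6],-76.15))
f,s=ntry(4);print(s["ee_pos"],s["ee_rot"],s["force"]);x=dialbase(f,[478,92,85]);print(x,needle(f,x[0],-76.15))
cv2.imwrite("pics/t4z.png",cv2.resize(f[220:340,110:310],None,fx=4,fy=4,interpolation=cv2.INTER_CUBIC))
E
```

```text
time_s: 5.28
ee_pos: [458.4, 172.8, 32.3]
ee_rot: [-179.7, -0.3, 103.8]
force: [-5.1, 9.9, 9.8]
gripper_width: 49.9
(np.float64(6.276949975851315), np.float32(111.53076)) (np.float64(0.004303059631033089), np.float32(67.831764)) (np.float64(0.00482554819524131), np.float32(69.99725))
[458.35 172.77  32.31] [-179.72   -0.29  103.79] [-6.45 10.29  9.19]
(array([476.54,  93.4 ,  38.36]), 82, np.float64(0.944141649676639)) (np.float64(6.269111274787297), np.float32(71.1724))
```

View pics/t4z.png

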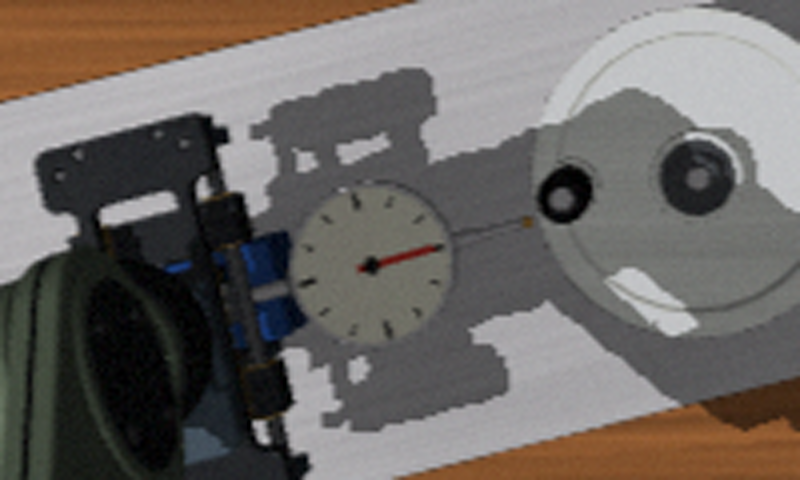

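```bash
python3 -m creep '{"offset":[[0,0.0015,-0.0005],[0,0,0]],"rotation":[[0,0,0],[0,0,0]]}'
python3 - <<'E'
from h import *
from workcell import grab_frame
f,s=ntry(5);print(s["ee_pos"],s["ee_rot"],s["force"]);x=dialbase(f,[478,93,85]);print(x,needle(f,x[0],-76.15))
cv2.imwrite("pics/t5z.png",cv2.resize(f[225:325,165:305],None,fx=5.7,fy=5.7,interpolation=cv2.INTER_CUBIC))
f=np.ascontiguousarray(grab_frame("scene")[:,:,::-1]); cv2.imwrite("pics/scene5.png",f)
cv2.imwrite("pics/s5z.png",cv2.resize(f[140:260,210:370],None,fx=5,fy=5,interpolation=cv2.INTER_CUBIC))
E
```

```text
time_s: 5.58
ee_pos: [458.4, 172.8, 32.4]
ee_rot: [-179.5, -0.3, 103.8]
force: [-7.8, 9.5, 9.3]
gripper_width: 49.7
[458.39051111 172.76872173  32.34190777] [-179.5412646    -0.28492183  103.79174943] [-6.38075581  9.38209176  8.77614928]
(array([476.79315596,  93.30879785,  38.21252359]), 82, np.float64(0.9217590535672584)) (np.float64(6.269910812256568), np.float32(72.41229))
```

View pics/t5z.png

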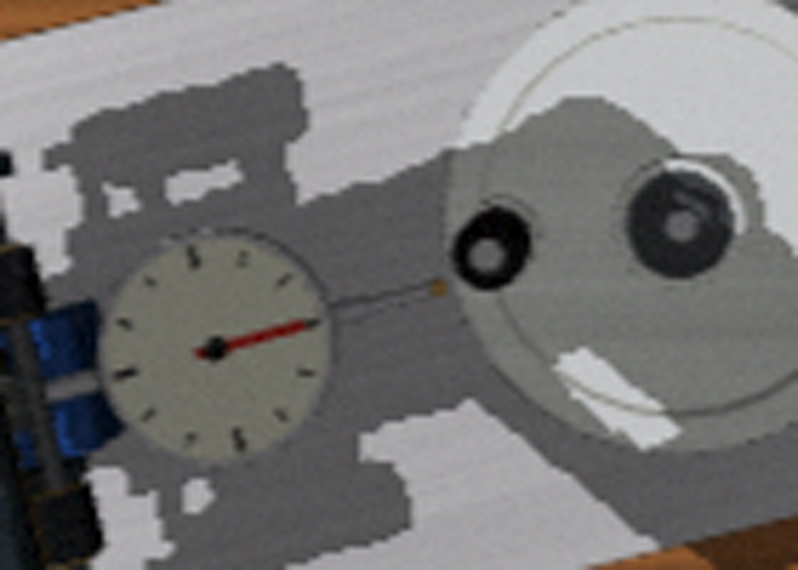

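View pics/s5z.png

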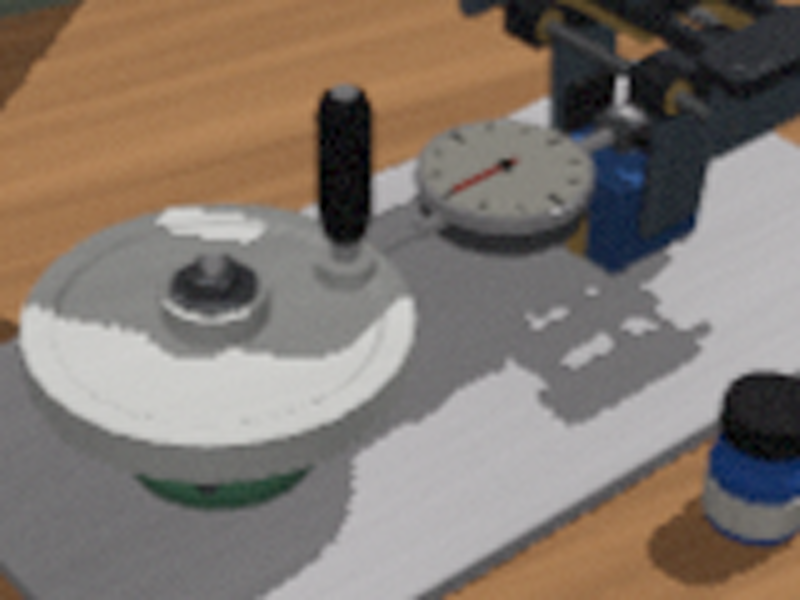

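```bash
cat > lat.py <<'E'
from h import *
np.set_printoptions(precision=2,suppress=True)
def lat(p,W,yaw):
    a=np.radians(yaw);d=np.array([np.cos(a),np.sin(a)]);n=np.array([-d[1],d[0]]);q=np.array(W)[:2]-np.array(p)[:2];return q@d,q@n
E
python3 - <<'E'
from lat import *
z=lambda u,v,h: back("top",165+(u-2.35)/5.7,225+(v-2.35)/5.7,h)
zz=lambda u,v,h: back("scene",210+(u-2)/5,140+(v-2)/5,h)
p,t,w=z(215,349,87),z(438,287,74),z(682,223,109); print(p,t,w)
print("dial->hub",lat(p,w,-76.2),"tip->hub",lat(t,w,-76.2),"tip dir",np.degrees(np.arctan2(*(t-p)[1::-1])))
p,w=zz(507,164,87),zz(213,263,109);p2=zz(506,171,85);print(p,p2,w,lat(p,w,-76.2),lat(p2,w,-76.2),zz(213,292,101))
E
```

```text
[477.03  92.68  87.  ] [495.22  18.79  74.  ] [517.93 -64.4  109.  ]
dial->hub (np.float64(162.30567528644875), np.float64(2.2478855512497877)) tip->hub (np.float64(86.20899055969504), np.float64(2.20835224338818)) tip dir -76.17023403194219
[478.44  94.28  87.  ] [480.55  92.7   85.  ] [518.08 -63.16 109.  ] (np.float64(162.34757890980543), np.float64(0.9428897181413802)) (np.float64(160.30971980427015), np.float64(-0.7277952523321088)) [525.8  -66.78 101.  ]
```

```bash
python3 -m creep '{"offset":[[-0.002,0,0.0],[-0.002,0,0.0],[-0.002,0,0],[0,0,0]],"rotation":[[0,0,0],[0,0,0],[0,0,0],[0,0,0]]}'
python3 - <<'E'
from lat import *
f,s=ntry(6);print(s["ee_pos"],s["ee_rot"],s["force"]);x=dialbase(f,[479,88,85]);print(x,needle(f,x[0],-76.2),lat(x[0],[517.7,-64.2],-76.2),lat(s["ee_pos"],[517.7,-64],-76.2))
E
```

```text
time_s: 6.18
ee_pos: [461.4, 167.0, 32.3]
ee_rot: [-179.7, -0.3, 103.8]
force: [-3.6, 8.7, 6.7]
gripper_width: 49.7
[461.39 166.97  32.32] [-179.72   -0.26  103.82] [-4.07  8.35  6.41]
(array([479.85,  87.54,  38.26]), 82, np.float64(0.9722749086775578)) (np.float64(1.5403657440067557), np.float32(62.280315)) (np.float64(156.3846530238849), np.float64(0.5610684200958073)) (np.float64(237.73807837064612), np.float64(-0.4074521827590012))
```

```bash
python3 -m creep '{"offset":[[-0.0015,0,0.0],[-0.0015,0,0.0],[0,0,0],[0,0,0]],"rotation":[[0,0,0],[0,0,0],[0,0,0],[0,0,0]]}'
python3 - <<'E'
from lat import *
f,s=ntry(7);print(s["ee_pos"],s["ee_rot"],s["force"]);x=dialbase(f,[480,84,85]);print(x,needle(f,x[0],-76.2),lat(x[0],[517.7,-64.2],-76.2),lat(s["ee_pos"],[517.7,-64],-76.2))
cv2.imwrite("pics/t7z.png",cv2.resize(f[225:325,165:305],None,fx=5.7,fy=5.7,interpolation=cv2.INTER_CUBIC))
E
```

```text
time_s: 6.72
ee_pos: [462.3, 164.2, 32.3]
ee_rot: [-179.7, -0.3, 103.8]
force: [-3.9, 8.2, 5.8]
gripper_width: 49.5
[462.38 164.19  32.33] [-179.76   -0.26  103.82] [-3.43  8.05  5.67]
(array([480.74,  84.41,  38.17]), 82, np.float64(0.9817384498842401)) (np.float64(3.0863059413400897), np.float32(68.01571)) (np.float64(153.13918494881165), np.float64(0.4451057648254781)) (np.float64(234.8030865447401), np.float64(-0.7090155803046696))
```

View pics/t7z.png

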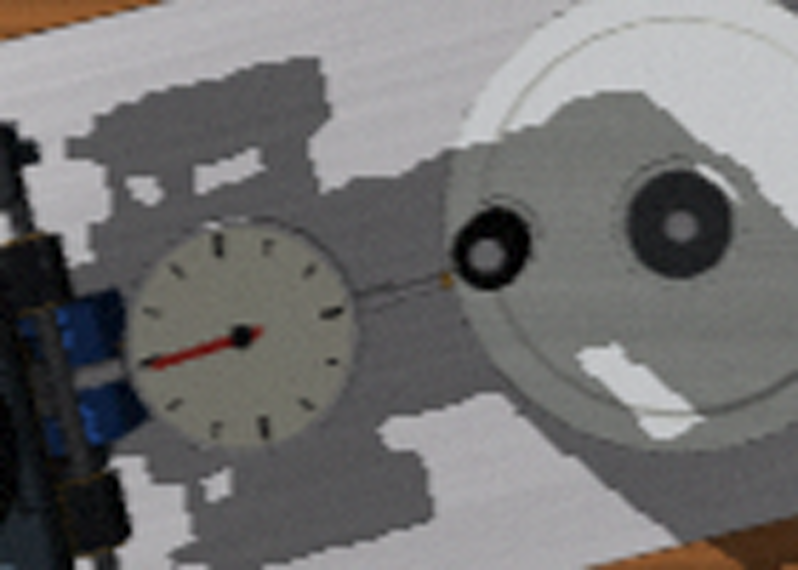

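```bash
python3 -m creep '{"offset":[[0.001,0,-0.0005],[0,0,0.0]],"rotation":[[0,0,0],[0,0,0]]}' - 6; python3 -m creep '{"offset":[[0,0,0],[0,0,0.0],[0,0,0]],"rotation":[[0,0,0],[0,0,0],[0,0,0]]}' 0.40
python3 - <<'E'
from lat import *
f,s=ntry(8);print(s["ee_pos"],s["ee_rot"],s["force"]);x=dialbase(f,[480,84,85]);print(x,needle(f,x[0],-76.2),lat(x[0],[517.7,-64.2],-76.2),lat(s["ee_pos"],[517.7,-64],-76.2))
E
```

```text
time_s: 7.02
ee_pos: [462.3, 164.2, 32.3]
ee_rot: [-179.7, -0.2, 103.9]
force: [-2.7, 6.3, 0.0]
gripper_width: 50.1
time_s: 7.4
ee_pos: [464.4, 162.9, 32.7]
ee_rot: [-179.9, 0.0, 104.0]
force: [-0.5, -0.1, -0.2]
gripper_width: 54.9
[464.64 162.96  32.79] [-179.95    0.    104.01] [ 0.48 -0.11 -0.11]
(array([480.19,  85.24,  38.19]), 79, np.float64(1.058128886974514)) (np.float64(2.871410249821464), np.float32(65.758995)) (np.float64(154.0697041640209), np.float64(0.7809880981668295)) (np.float64(233.0667946700395), np.float64(-2.610737225689673))
```

```bash
python3 -m creep '{"offset":[[0,0,0],[0,0,0.0],[0,0,-0.02],[0,0,-0.05],[0.03,0,-0.05]],"rotation":[[0,0,0],[0,0,0],[0,0,0],[0,0,0],[0,0,0]]}' 0.1; python3 -m creep '{"offset":[[0.03,0,-0.05],[0,0,0]],"rotation":[[0,0,0],[0,0,0]]}' 0
python3 - <<'E'
from lat import *
from workcell import grab_frame
f,s=ntry(9);print(s["ee_pos"],s["ee_rot"],s["force"]);x=dialbase(f,[480,85,85]);print(x,needle(f,x[0],-76.2),lat(x[0],[517.7,-64.2],-76.2))
cv2.imwrite("pics/t9z.png",cv2.resize(f[225:335,135:305],None,fx=4.7,fy=4.7,interpolation=cv2.INTER_CUBIC))
g=np.ascontiguousarray(grab_frame("scene")[:,:,::-1]); cv2.imwrite("pics/scene9.png",g)
cv2.imwrite("pics/s9z.png",cv2.resize(g[140:260,210:370],None,fx=5,fy=5,interpolation=cv2.INTER_CUBIC))
E
```

```text
time_s: 8.07
ee_pos: [457.6, 191.5, 154.1]
ee_rot: [-179.9, 0.0, 103.9]
force: [1.3, 0.5, -0.6]
gripper_width: 82.2
time_s: 8.32
ee_pos: [452.3, 223.9, 207.1]
ee_rot: [179.5, -0.1, 104.2]
force: [0.9, -0.1, -0.4]
gripper_width: 91.2
[450.9  222.32 204.52] [179.78  -0.03 104.13] [-0.28 -0.32 -0.66]
(array([480.08,  85.39,  38.36]), 70, np.float64(0.9340690548112606)) (np.float64(2.8728414943793994), np.float32(59.65318)) (np.float64(154.24299951894986), np.float64(0.8564276718548669))
```

View pics/t9z.png

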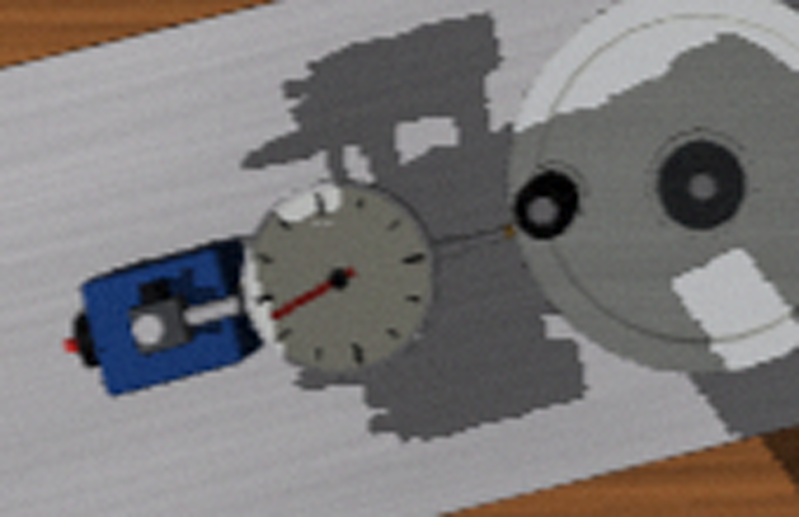

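View pics/s9z.png

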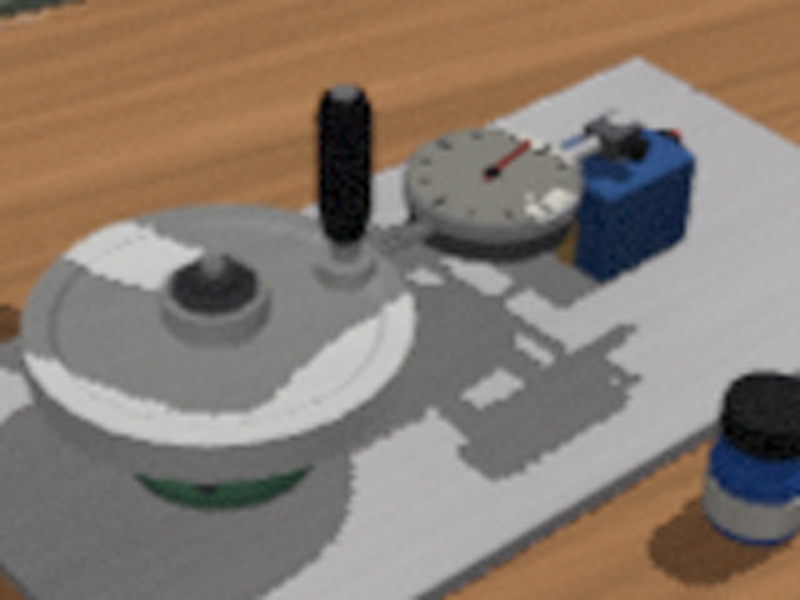

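```bash
python3 - <<'E'
from lat import *
z=lambda u,v,h: back("top",135+(u-1.85)/4.7,225+(v-1.85)/4.7,h)
A=lambda a,b: np.degrees(np.arctan2(*(b-a)[1::-1]))
m1,m2,m3,m4=z(414,259,85),z(265,299,85),z(320,205,85),z(358,354,85)
piv,tip,hub,post=z(340,278,87),z(511,231,74),z(703,186,109),z(148,329,82)
print(A(m2,m1),A(m4,m3)-90,A(piv,tip),A(post,piv),A(post,tip))
print(piv,tip,hub,[lat(q,hub,-76.2) for q in(piv,tip)],[A(q,hub) for q in (piv,tip,post)])
E
```

```text
-76.0149453653915 -75.95555593764462 -76.37362669368149 -75.9265119795199 -76.13402594816787
[480.79  83.8   87.  ] [497.45  15.06  74.  ] [517.05 -64.29 109.  ] [(np.float64(152.46481975843747), np.float64(-0.10245012481326919)), (np.float64(81.73479382215197), np.float64(0.11188779401911082))] [np.float64(-76.23850041529715), np.float64(-76.12156713105688), np.float64(-76.12967658931922)]
```

```bash
python3 - <<'E'
from lat import *
from scipy.optimize import least_squares
pt,ps=np.array([250.3,268.3]),np.array([279.06,157.6])
# t9 zoom and s9 zoom tops
pt2=np.array([135+(545-1.85)/4.7,225+(207-1.85)/4.7]);ps2=np.array([210+(344-2)/5,140+(92-2)/5])
for a,b in((pt,ps),(pt2,ps2)):
    s=least_squares(lambda X:np.r_[proj("top",X)-a,proj("scene",X)-b],[514,-4,169]);print(a,b,s.x,s.fun)
W=np.array([517.4,-64.2])
for a in(90,93,96): print(a,W+60*np.array([np.cos(np.radians(a)),np.sin(np.radians(a))]))
p=[452.3,224,206.5]
plan(p,104,[(*(np.array(p)+(np.array([514.4,-4.2,200])-p)*k/5),104-min(20,4*k)) for k in range(1,6)])
E
```

```text
[250.3 268.3] [279.06 157.6 ] [515.62  -3.93 171.63] [-0.48 -0.21 -0.6   0.02]
[250.56 268.65] [278.4 158. ] [514.81  -4.56 170.46] [-0.33 -0.15 -0.41  0.01]
90 [517.4  -4.2]
93 [514.26  -4.28]
96 [511.13  -4.53]
[-0.0473, 0.001, 0.0013] [0, 0, 4]
[-0.0471, 0.0043, 0.0013] [0, 0, 4]
[-0.0467, 0.0076, 0.0013] [0, 0, 4]
[-0.046, 0.0108, 0.0013] [0, 0, 4]
[-0.0452, 0.014, 0.0013] [0, 0, 4]
end [514.38  -4.2  200.  ] 84
```

```bash
python3 -m creep '{"offset":[[-0.047,0.001,0],[-0.047,0.0045,0],[-0.047,0.0075,0],[-0.046,0.011,0],[-0.045,0.014,0]],"rotation":[[0,0,4],[0,0,4],[0,0,4],[0,0,4],[0,0,4]]}' 0.3; python3 -m creep '{"offset":[[0,0,0],[0,0,0]],"rotation":[[0,0,0],[0,0,0]]}'
```

```text
time_s: 9.05
ee_pos: [511.7, -8.7, 200.8]
ee_rot: [-179.8, 0.0, 83.8]
force: [-0.1, 0.3, 0.8]
gripper_width: 63.8
time_s: 9.3
ee_pos: [511.7, -6.6, 201.4]
ee_rot: [-179.8, -0.0, 84.0]
force: [-0.9, -0.1, 0.3]
gripper_width: 63.9
```

```bash
python3 -m creep '{"offset":[[0.0026,0.0027,0],[0,0,0.025],[0,0,0.025],[0,0,0.020],[0,0,0.007]],"rotation":[[0,0,0],[0,0,0],[0,0,0],[0,0,0],[0,0,0]]}'; python3 -m creep '{"offset":[[0,0,0],[0,0,0],[0,0,0],[0,0,0]],"rotation":[[0,0,0],[0,0,0],[0,0,0],[0,0,0]]}' 0.85 8
python3 - <<'E'
from lat import *
from workcell import grab_frame
f,s=ntry(10);print(s["ee_pos"],s["ee_rot"],s["force"],s["gripper_width"]);print(needle(f,[480.1,85.3],-76.2))
g=np.ascontiguousarray(grab_frame("scene")[:,:,::-1]); cv2.imwrite("pics/scene10.png",g)
cv2.imwrite("pics/b10.png",np.hstack([cv2.resize(f[200:350,120:300],(400,333)),cv2.resize(g[90:260,200:400],(400,340))[:333]]))
E
```

```text
time_s: 9.93
ee_pos: [514.9, -3.0, 124.8]
ee_rot: [-179.9, -0.0, 84.1]
force: [-0.2, -0.1, 0.3]
gripper_width: 63.7
time_s: 10.42
ee_pos: [516.0, -4.1, 126.4]
ee_rot: [179.9, -0.0, 84.0]
force: [-1.0, -0.3, 0.3]
gripper_width: 26.8
[515.56  -4.08 126.27] [-179.99   -0.01   84.02] [-2.36  0.96  1.98] 22.69123234745175
(np.float64(nan), np.float32(-2.0117188))h.py:49: RuntimeWarning: invalid value encountered in scalar divide
  a=A[k]+(w*dd).sum()/w.sum()
```

View pics/b10.png

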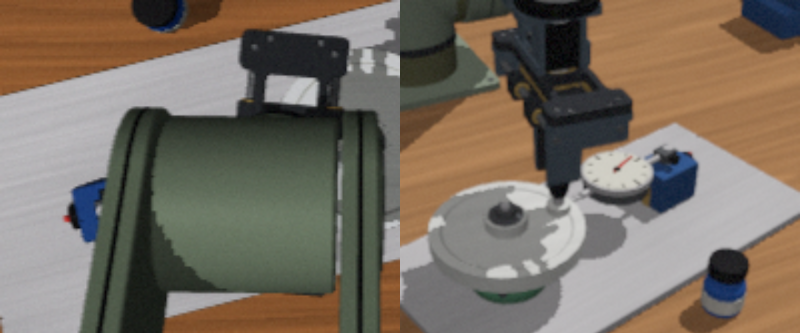

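```bash
cat >> h.py <<'E'
def needle2(n,im,D,yaw):
    f=im.astype(np.float32); red=f[:,:,2]-0.5*(f[:,:,0]+f[:,:,1])
    A=np.arange(0,360,0.5); rr=np.arange(8,32,1.0)
    W=np.array([[proj(n,[D[0]+r*np.cos(np.radians(a)),D[1]+r*np.sin(np.radians(a)),87]) for r in rr] for a in A],np.float32)
    v=cv2.remap(red,W[:,:,0],W[:,:,1],cv2.INTER_LINEAR).mean(1)
    w=np.clip(v-0.5*v.max(),0,None); k=v.argmax(); dd=(A-A[k]+180)%360-180; w[np.abs(dd)>20]=0
    a=A[k]+(w*dd).sum()/max(w.sum(),1e-6)
    return round(float(np.radians((yaw-a)%360)),3), round(float(v.max()),1)
DC={"top":[480.3,84.9],"scene":None}
E
python3 - <<'E'
from lat import *
g=cv2.imread("pics/scene9.png");zz=lambda u,v,h: back("scene",210+(u-2)/5,140+(v-2)/5,h)
q=zz(491.5,172.5,87);print(q)
for D in(q[:2],[481.3,85.8],[482.3,84.8]):
  print(needle2("scene",g,D,-76.2),needle2("scene",cv2.imread("pics/scene10.png"),D,-76.2))
print(needle2("top",cv2.imread("pics/top9.png"),[480.1,85.4],-76.2),needle2("top",cv2.imread("pics/top9.png"),[480.8,83.9],-76.2))
E
```

```text
[481.37  84.78  87.  ]
(2.884, 49.0) (2.855, 66.6)
(2.86, 48.0) (2.829, 64.4)
(2.842, 48.8) (2.81, 65.2)
(2.871, 59.7) (2.876, 63.2)
```

```bash
python3 - <<'E'
import numpy as np
ph=np.radians(-8+12*np.arange(31)); p=60*np.c_[np.cos(ph),np.sin(ph)]; q=np.round(p/1000,4)
for k in range(30): print(k, -8+12*(k+1), (q[k+1]-q[k]).round(4).tolist(), end="\n" if k%3==2 else "  ")
E
cat > rd.py <<'E'
import sys
from lat import *
from workcell import grab_frame,env
n=sys.argv[1]
g=np.ascontiguousarray(grab_frame("scene")[:,:,::-1]); cv2.imwrite(f"pics/sc_{n}.png",g)
f=np.ascontiguousarray(grab_frame("top")[:,:,::-1]); cv2.imwrite(f"pics/tp_{n}.png",f)
s=env.state(); e=s["ee_pos"]
d=np.array(e[:2])-[517.7,-64]
print(n,"t",round(s["time_s"],2),e.round(1),"r",np.hypot(*d).round(1),"th",np.degrees(np.arctan2(d[1],d[0])).round(1),"F",s["force"].round(1),"scene",needle2("scene",g,[481.4,84.8],-76.2),"top",needle2("top",f,[480.3,84.9],-76.2))
E
```

```text
0 4 [0.0005, 0.0126]  1 16 [-0.0022, 0.0123]  2 28 [-0.0047, 0.0117]
3 40 [-0.007, 0.0104]  4 52 [-0.0091, 0.0087]  5 64 [-0.0106, 0.0066]
6 76 [-0.0118, 0.0043]  7 88 [-0.0124, 0.0018]  8 100 [-0.0125, -0.0009]
9 112 [-0.0121, -0.0035]  10 124 [-0.0111, -0.0059]  11 136 [-0.0096, -0.008]
12 148 [-0.0077, -0.0099]  13 160 [-0.0055, -0.0113]  14 172 [-0.003, -0.0121]
15 184 [-0.0005, -0.0126]  16 196 [0.0022, -0.0123]  17 208 [0.0047, -0.0117]
18 220 [0.007, -0.0104]  19 232 [0.0091, -0.0087]  20 244 [0.0106, -0.0066]
21 256 [0.0118, -0.0043]  22 268 [0.0124, -0.0018]  23 280 [0.0125, 0.0009]
24 292 [0.0121, 0.0035]  25 304 [0.0111, 0.0059]  26 316 [0.0096, 0.008]
27 328 [0.0077, 0.0099]  28 340 [0.0055, 0.0113]  29 352 [0.003, 0.0121]
```

```bash
python3 rd.py a0; python3 -m creep '{"offset":[[0.0005,0.0126,0],[-0.0022,0.0123,0],[-0.0047,0.0117,0],[0,0,0]],"rotation":[[0,0,0],[0,0,0],[0,0,0],[0,0,0]]}' - 10 >/dev/null; python3 rd.py a1
```

```text
a0 t 10.62 [515.6  -4.  126.2] r 60.0 th 92.0 F [-0.9  0.1  2.9] scene (2.845, 69.1) top (4.726, -1.9)
a1 t 11.22 [552.6 -15.  126.2] r 60.1 th 54.5 F [ 0.2 -2.9  4.9] scene (5.438, 8.6) top (2.571, -0.1)
```

```bash
python3 -c "
import cv2,numpy as np
f=cv2.imread('pics/tp_a1.png');g=cv2.imread('pics/sc_a1.png')
cv2.imwrite('pics/b11.png',np.hstack([cv2.resize(f[200:350,120:300],(400,333)),cv2.resize(g[90:260,200:400],(400,340))[:333]]))"
```

```text
(no output)
```

View pics/b11.png

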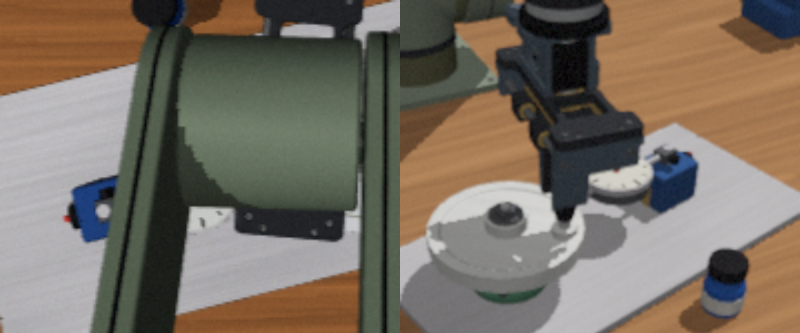

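```bash
python3 -m creep '{"offset":[[-0.007,0.0104,0],[-0.0091,0.0087,0],[-0.0106,0.0066,0],[0,0,0]],"rotation":[[0,0,0],[0,0,0],[0,0,0],[0,0,0]]}' >/dev/null; python3 rd.py a2
python3 -m creep '{"offset":[[-0.0118,0.0043,0],[-0.0124,0.0018,0],[-0.0125,-0.0009,0],[0,0,0]],"rotation":[[0,0,0],[0,0,0],[0,0,0],[0,0,0]]}' >/dev/null; python3 rd.py a3
python3 -m creep '{"offset":[[-0.0121,-0.0035,0],[-0.0111,-0.0059,0],[-0.0096,-0.008,0],[0,0,0]],"rotation":[[0,0,0],[0,0,0],[0,0,0],[0,0,0]]}' >/dev/null; python3 rd.py a4
```

```text
a2 t 11.82 [574.4 -43.8 126.2] r 60.2 th 19.6 F [-0.9 -1.7  4.5] scene (4.157, 6.4) top (3.47, -0.8)
a3 t 12.43 [575.4 -81.1 126.2] r 60.2 th -16.5 F [-0.8 -2.2  6.2] scene (2.326, 99.9) top (2.28, 115.4)
a4 t 13.03 [ 554.3 -111.8  126.2] r 60.2 th -52.6 F [-3.2  0.1  7.1] scene (2.818, 73.8) top (2.793, 116.6)
```

```bash
python3 -m creep '{"offset":[[-0.0077,-0.0099,0],[-0.0055,-0.0113,0],[-0.003,-0.0121,0],[0,0,0]],"rotation":[[0,0,0],[0,0,0],[0,0,0],[0,0,0]]}' >/dev/null; python3 rd.py a5
python3 -m creep '{"offset":[[-0.0005,-0.0126,0],[0.0022,-0.0123,0],[0.0047,-0.0117,0],[0,0,0]],"rotation":[[0,0,0],[0,0,0],[0,0,0],[0,0,0]]}' >/dev/null; python3 rd.py a6
python3 -m creep '{"offset":[[0.007,-0.0104,0],[0.0091,-0.0087,0],[0.0106,-0.0066,0],[0,0,0]],"rotation":[[0,0,0],[0,0,0],[0,0,0],[0,0,0]]}' >/dev/null; python3 rd.py a7
```

```text
a5 t 13.62 [ 519.  -124.1  126.2] r 60.1 th -88.8 F [-1.4  1.7  7.2] scene (3.435, 58.6) top (3.446, 120.6)
a6 t 14.22 [ 483.2 -113.1  126.1] r 60.0 th -125.1 F [0.4 3.9 7.6] scene (3.973, 57.0) top (3.995, 122.1)
a7 t 14.82 [461.1 -83.7 126.1] r 59.9 th -160.8 F [1.1 1.6 6.1] scene (4.162, 59.0) top (4.209, 125.2)
```

```bash
python3 -m creep '{"offset":[[0.0118,-0.0043,0],[0.0124,-0.0018,0],[0.0125,0.0009,0],[0,0,0]],"rotation":[[0,0,0],[0,0,0],[0,0,0],[0,0,0]]}' >/dev/null; python3 rd.py a8
python3 -m creep '{"offset":[[0.0121,0.0035,0],[0.0111,0.0059,0],[0.0096,0.008,0],[0,0,0]],"rotation":[[0,0,0],[0,0,0],[0,0,0],[0,0,0]]}' >/dev/null; python3 rd.py a9
```

```text
a8 t 15.43 [460.3 -47.1 126.2] r 59.9 th 163.6 F [2.1 1.4 5.2] scene (3.988, 57.5) top (4.02, 122.1)
a9 t 16.02 [481.  -16.7 126.2] r 59.9 th 127.8 F [ 2.3 -0.3  5.8] scene (3.471, 57.2) top (3.526, 6.8)
```

```bash
python3 - <<'E'
import numpy as np
from scipy.optimize import least_squares
th=np.radians([92,-16.5,-52.6,-88.8,-125.1,-160.8,163.6,127.8])
for nm,r in(("scene",[2.845,2.326,2.818,3.435,3.973,4.162,3.988,3.471]),("top",[2.874,2.28,2.793,3.446,3.995,4.209,4.02,np.nan])):
    r=np.array(r);m=~np.isnan(r)
    s=least_squares(lambda p:p[0]+p[1]*np.cos(th[m]-p[2])-r[m],[3.2,1,-2.8]);print(nm,s.x[:2],np.degrees(s.x[2]),s.fun.round(3))
E
```

```text
scene [3.14473001 1.01743399] -161.26089530100953 [ 0.007 -0.012  0.001  0.016 -0.007  0.    -0.011  0.006]
top [3.15284549 1.05346209] -162.47922962667207 [-0.003 -0.     0.002  0.003 -0.005 -0.003  0.007]
```

```bash
python3 -m creep '{"offset":[[-0.0096,-0.008,0],[-0.0111,-0.0059,0],[-0.0121,-0.0035,0],[-0.0125,-0.0009,0],[-0.0124,0.0018,0]],"rotation":[[0,0,0],[0,0,0],[0,0,0],[0,0,0],[0,0,0]]}' >/dev/null
python3 -m creep '{"offset":[[-0.006,0.0018,0],[-0.0036,0.0015,0],[0,0,0],[0,0,0]],"rotation":[[0,0,0],[0,0,0],[0,0,0],[0,0,0]]}'; python3 rd.py b1
```

```text
time_s: 17.15
ee_pos: [460.7, -82.5, 126.2]
ee_rot: [180.0, 0.0, 84.1]
force: [2.7, -0.4, 6.3]
gripper_width: 22.8
b1 t 17.25 [460.7 -82.5 126.2] r 59.9 th -162.0 F [ 2.4 -0.7  7. ] scene (4.171, 56.8) top (4.213, 123.7)
```

```bash
python3 -m creep '{"offset":[[0,0,0],[0,0,0],[0,0,0],[0,0,0]],"rotation":[[0,0,0],[0,0,0],[0,0,0],[0,0,0]]}' 0.6 3; python3 rd.py b2; python3 -m creep '{"offset":[[0,0,-0.015],[0,0,-0.03],[0,0,-0.04],[0,0,-0.04],[0,0,0]],"rotation":[[0,0,0],[0,0,0],[0,0,0],[0,0,0],[0,0,0]]}' 0.4;python3 rd.py b3
python3 -c "
import cv2,numpy as np
f=cv2.imread('pics/tp_b3.png');g=cv2.imread('pics/sc_b3.png')
cv2.imwrite('pics/b3.png',np.hstack([cv2.resize(f[200:350,120:330],(400,286)),cv2.resize(g[90:260,200:400],(400,340))[:286]]))"
```

```text
time_s: 17.75
ee_pos: [460.4, -82.2, 125.6]
ee_rot: [-179.9, -0.0, 84.0]
force: [0.2, 0.3, 0.2]
gripper_width: 36.6
b2 t 17.85 [460.7 -82.3 125.8] r 59.9 th -162.2 F [-0.   0.2 -0.3] scene (4.171, 56.8) top (4.211, 124.7)
time_s: 18.48
ee_pos: [462.6, -82.7, 254.0]
ee_rot: [179.6, 0.0, 84.0]
force: [0.5, 0.5, -0.5]
gripper_width: 54.9
b3 t 18.57 [460.5 -82.3 250.6] r 60.0 th -162.3 F [-0.8  0.2  0. ] scene (4.171, 56.1) top (4.211, 125.9)
```

View pics/b3.png

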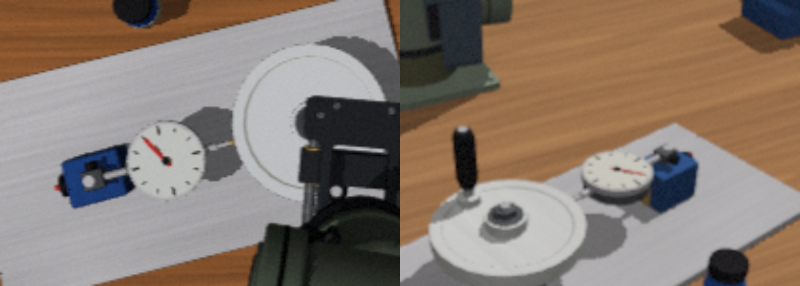

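```bash
python3 -c "
from workcell import env; print(env.job_done())"
```

```text
the job is handed in; nothing more can be done
None
```

The job is handed in at about 18.6 s: the wheel is at rest with its high spot at the plunger and the robot touching nothing.

**Indicator:** I gripped the base block, turned it about 5° and slid it up until the plunger pointed at the wheel's centre. The top camera put the line within about 1 mm of the axis after release. The needle read 3.09 rad in the grip and settled to 2.87 rad (5.5 mm) when I let go, so it moved back about 0.4 mm. Over the turn the readings average 3.15 rad, about half a turn.

**High spot:** I led the handle about 325° round from where it stood, sampling every 36°. A sine fitted the readings well: amplitude about 1.05 rad (2.0 mm eccentricity), with the peak at handle angle −162.5° by the top camera and −161.3° by the scene camera. The needle could not be seen in two of the ten samples because the arm was in the way, so I left those out.

**Last checks:** I took the handle back to about −162° and released it. The needle read 4.21 rad (top) and 4.17 rad (scene), matching the fitted peak, and did not change when the fingers opened and withdrew.

**Disagreements:** The cameras and the arm's own position differed by about 1 mm on the plunger's sideways alignment. The jar, spanner and brush were never approached.

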